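# Front-load a spring-pusher jar tray and ease the row back

### The job

Load the square jar that stands on the worktop into the spring-pusher tray as its new front jar: press the row back with it, set it down behind the brittle front lip, then ease the sprung row forward slowly, a few centimetres a second, until you feel the jar rest lightly on the lip, and only then let go: the row must never snap forward and the lip must not be strained. In the end all three jars stand upright on the tray's floor, snug behind the lip, and nothing else on the worktop has been shifted.

Things in the scene. Friction and masses are not known exactly. Their poses are not given: they have to be found in the camera images.
- tray: Grey plastic shelf tray, fixed, 250 x 78 mm: a channel 66 mm wide inside, floor 8 mm thick, side rails 6 mm thick and 20 mm above the floor (28 above the worktop), a thin lip of the same height across the front. Origin at worktop height under the inner face of the lip, midway between the rails; x along the channel from the lip (the robot's end) to the pusher, y left, z up. Jars stand square in it.
- lip: The tray's front lip, the thin and brittle plastic strip that holds the row in: 78 mm wide, 6 mm thick, top edge 28 mm above the worktop. Origin at worktop height, midway along its inner face (the same point as the tray's origin). It carries the spring's 10 to 12 N when the row rests on it and may crack above about 30 N.
- pusher (a joint): Spring-loaded black paddle, 58 x 74 mm, sliding along the tray. Value: distance in m from the lip's inner face to the paddle's face (0.112 with two jars, 0.168 with three); can be pushed back to 0.195. The spring drives it to the lip with about 10.5 N at 0.112, 12 N at 0.18; with friction, pressing the row back takes 15 to 20 N. Nothing latches or damps it: it snaps forward if the row is let go.
- pusher_face (a point): Centre of the pusher paddle's front face, 45 mm above the worktop.
- jar: The jar to load, loose on the worktop: square, white plastic, 56 x 56 mm and 86 mm tall, with a round steel twist cap 47 mm across on top, 96 mm tall in all, about 0.14 to 0.24 kg. Origin at the centre of its underside, z up, x and y square to its flat sides. It stands in one of three places, shared by chance with the tumbler and the toothbrush cup.
- row_front: Front jar of the two already in the tray, of the same make as the jar to load; loose, pressed against the lip by the pusher. Origin at the centre of its underside.
- row_rear: Second jar in the tray, same make, between the front one and the pusher. Origin at the centre of its underside.
- tumbler: Bystander: steel tumbler, 74 mm across and 108 mm tall, origin at the centre of its underside.
- brush_cup: Bystander: blue plastic cup, 72 mm across and 95 mm tall, with two toothbrushes that reach 175 mm above the worktop; origin at the centre of its underside.
- soap_dish: Bystander: ceramic soap dish 85 x 130 mm with a bar of soap, 32 mm tall, origin at the centre of its underside.
- bottle: Bystander: round twist-capped plastic bottle, 62 mm across and 170 mm tall, origin at the centre of its underside.
- dish_brush: Bystander: wooden dish brush lying on the worktop, about 220 mm long, origin at worktop height near its middle.
There are look-alikes about, which are no part of the job. Leave any blue look-alike of the row_rear alone.

How it is judged:
On the way, in this order (a step that is already met when the one before it is completed fails the run):
1. the row is pressed back against the spring far enough for a third jar (pusher beyond 166 mm) (value of joint pusher above 0.166 m), for 0.1 s.
2. the jar is down on the tray's floor behind the lip (z of jar in the frame of tray below 0.013 m and x of jar in the frame of tray between 0.022 and 0.075 m), for 0.1 s.
At the end, for the whole second after the job is handed in: All three jars stand upright (within 4 degrees) on the tray's floor and at rest: the loaded one at the lip (centre 24-33 mm behind its inner face, within 12 mm of the centre line), the others right behind (79-90 and 134-147 mm), the pusher closed up on them (at most 174 mm) (x of jar in the frame of tray between 0.024 and 0.033 m and y of jar in the frame of tray between -0.012 and 0.012 m and z of each of jar, row_front, row_rear in the frame of tray below 0.011 m and angle between each of jar, row_front, row_rear's own z axis and vertical below 0.07 rad and x of row_front in the frame of tray between 0.079 and 0.09 m and x of row_rear in the frame of tray between 0.134 and 0.147 m and value of joint pusher below 0.174 m and linear speed of jar below 0.02 m/s); the robot touches nothing.
It fails at once if the pusher snaps forward (faster than 0.2 m/s towards the lip) (velocity of joint pusher below -0.2 m/s).
It fails at once if the jar is forced against or onto the lip (over 30 N) (contact force between jar and lip above 30 N).
It fails at once if a jar of the row is tipped by more than 17 degrees (angle between any of row_front, row_rear's own z axis and vertical above 0.3 rad).
It fails at once if a bystander is moved by more than 25 mm (distance of any of tumbler, brush_cup, soap_dish, bottle, dish_brush from where it was at the start of the episode above 0.025 m).
It also fails if it takes over 45 s, if anything falls off the work surface, if the arm or the gripper's body presses on something with over 40 N, if the wrist force passes 120 N, or if a joint passes its speed limit or range.

### The arm

A 6-joint arm with a two-finger parallel gripper is mounted at the origin on the work surface. World frame = base frame: x ahead of the robot, y to its left, z up, the work surface at z = 0. Lengths are in m, angles in rad, forces in N, time in s.
With the tool pointing down it reaches from about 0.35 to 0.925 m from the base axis. Payload 6.4 kg.
Tool frame: the origin (TCP) lies between the finger pads; the fingertips stand 17 mm ahead of it and the grasp point (between the pads) lies 2 mm behind it; y points along the fingers, z is the direction in which the jaws open and shut, and the axes are right-handed (so a half turn about y gives the same grasp; the last joint's range is limited). The gripper opens to 94 mm and grips with 3 to 60 N. Pads are 16 mm wide; open, the fingers measure 119 mm over their backs; the gripper's body (75 mm by 177 mm) begins 78 mm behind the grasp point.
Start: joints at [1.05, 0.245, 1.558, -0, 1.339, -0.174], TCP at [0.221, 0.611, 0.222] pointing down, gripper open.
Joint ranges: [-3.13, 3.13], [-1.02, 2.26], [0.13, 2.54], [-0.95, 4.09], [0.21, 2.88], [-2.74, 2.74]. Speed limits (rad/s): [2.57, 2.57, 3.14, 3.14, 3.14, 3.14].

### API

Orientations are given as [roll, pitch, yaw] about the fixed x, y, z axes, in that order (R = Rz(yaw) Ry(pitch) Rx(roll)).
In Python, from plant import robot, cams gives the robot as it stands.
- The arm moves only by the tool send_rows, never from a script. Its argument "deltas" is a list of rows, each an object with "hand": the closure in counts, from 0 (fully open) to 255 (shut); "travel": the shift along the tool's x, y, z in mm, a list of three; "twist": the turn, a rotation vector about the tool's x, y, z in degrees, a list of three. A call has exactly 10 rows; each row shifts and turns the commanded pose from where the row before left it, along the tool's axes as they then stand; what a row does not reach is not made up. A row lasts 1/10 s, in which the tool goes at most 50 mm and 8.59 degrees, less where a joint would pass 70% of its speed; a pose out of reach is approached as far as the arm can. A call is refused whole if a number of a shift passes 50 or a number of a turn 8.59, either way. A call with a gripper value outside its range is refused whole. The fingers move at their own pace and stop on an object; "force" is the grip in N (left out, the last holds). Time passes only in rows, so rows that do not move let the fingers close, or fill a call up. It gives the time, the measured TCP pose, the force and the opening at its end, in the units of the state.
- robot.sense(): the state, without advancing time (a new reading comes with each control period).
- cams.snapshot(name): name is "scene" or "top" or "wrist"; returns a dict with "color" (400x640x3 uint8, red, green, blue), "z_map" (400x640 float32, m along the optical axis (not along the pixel's ray), 0 where there is no reading), "intrinsics" (3x3 intrinsics, pixels), "xyz" and "rotation" of the camera in the world. Camera axes: x right, y down, z forward; pixel columns grow to the right and rows downward; lengths in m; the calibration is good to about 2 mm. A picture is of the moment at which its call begins.
- robot.sign_off(): hands the job in, once; it reports no verdict.
The state is a dict: "time_s": time; "joints": joint angles; "joint_velocities": joint speeds; "joint_efforts": joint torques, N m; "tcp_pos": TCP position; "eef_rot": TCP orientation; "wrist_force": force on the tool from outside, world axes, zero at the start; "moment": the same for the moment, N m; "finger_gap": finger opening in m.
Only numpy, scipy, OpenCV 4.12 (cv2) and the standard library are available. Lean on these libraries where they do the work, as an engineer would, in place of code of your own. Each camera call takes 0.05 s, during which the arm holds its last target. There are 200 camera calls.

## Working session

There is one attempt and no reset: what is moved stays moved. The work goes in short steps, Python scripts to look and compute and a tool call to move; the robot and the scene stay as the last step left them, time stands still between calls to the robot, and variables do not carry over. Pictures are saved under pics/ and viewed, about 8 in all and at most 12, crops included, and the job is handed in when it is done.

Besides the shell and the picture viewer there is one more tool, called after ">>>" as name([rows], argument=value, ...), one row to a line, values as JSON. send_rows: Moves the arm, as the interface text tells. Its arguments: {"type":"object","properties":{"deltas":{"type":"array","items":{"type":"object","properties":{"hand":{"type":"number"},"travel":{"type":"array","items":{"type":"number"}},"twist":{"type":"array","items":{"type":"number"}}}}},"force":{"type":"number"}},"required":["deltas"]}

```bash
mkdir -p pics; ls; cat > h.py <<'E'
import numpy as np, cv2
from plant import robot, cams
def snap(n,save=None):
    s=cams.snapshot(n)
    if save: cv2.imwrite('pics/'+save,s['color'][:,:,::-1])
    return s
def cloud(s):
    K=s['intrinsics'];z=s['z_map'];v,u=np.mgrid[:z.shape[0],:z.shape[1]]
    p=np.stack([(u-K[0][2])/K[0][0]*z,(v-K[1][2])/K[1][1]*z,z],-1)
    return p@np.array(s['rotation']).T+s['xyz']
def ray(s,u,v,h):
    K=s['intrinsics'];d=np.array(s['rotation'])@[(u-K[0][2])/K[0][0],(v-K[1][2])/K[1][1],1]
    o=np.array(s['xyz']);return o+d*(h-o[2])/d[2]
E
python3 - <<'E'
from h import *
a=snap('top','top.png');b=snap('scene','scene.png')
for s in(a,b):print(s['xyz'],np.round(s['rotation'],3).tolist(),s['intrinsics'],(s['z_map']>0).mean())
print(robot.sense())
np.savez('s0.npz',ta=cloud(a),tb=cloud(b),ca=a['color'],cb=b['color'])
E
```

```text
pics
[ 0.45075261 -0.01821574  1.10718587] [-3.005, 0.003, -1.591] [[429.98538628   0.         316.60171086]
 [  0.         429.98538628 199.75704974]
 [  0.           0.           1.        ]] 0.9958984375
[ 0.88284567 -0.36807583  0.90897816] [-2.606, 0.008, 0.696] [[389.19140171   0.         320.71331167]
 [  0.         389.19140171 197.05033965]
 [  0.           0.           1.        ]] 0.99594921875
{'time_s': 0.1, 'joints': array([ 1.04990504e+00,  2.45755836e-01,  1.55886091e+00, -2.31410246e-05,
        1.33868639e+00, -1.74042182e-01]), 'joint_velocities': array([-1.61104797e-05, -3.95637136e-03, -1.61496555e-03, -2.25592420e-03,
       -1.75747790e-03,  2.67168442e-04]), 'joint_efforts': array([-1.59954686e-05, -4.16910589e+01, -3.15527022e+01,  6.86151395e-02,
        3.09373008e-02, -2.48938636e-05]), 'tcp_pos': array([0.22067096, 0.61086441, 0.22146487]), 'eef_rot': array([-1.57248487e+00,  2.74023969e-04, -3.46843998e-01]), 'wrist_force': array([-0.59457763,  0.18178847,  0.22413113]), 'moment': array([ 0.00120876,  0.00472293, -0.01040649]), 'finger_gap': 0.09396269155616507}Traceback (most recent call last):
  File "<stdin>", line 5, in <module>
  File "h.py", line 10, in cloud
    return p@np.array(s['rotation']).T+s['xyz']
           ~~~~~~~~~~~~~~~~~~~~~~~~~~~^~~~~~~~~
ValueError: operands could not be broadcast together with shapes (400,640) (3,)
```

```bash
cat > h.py <<'E'
import numpy as np, cv2
from scipy.spatial.transform import Rotation
from plant import robot, cams
def rot(s): return Rotation.from_euler('xyz',s['rotation']).as_matrix()
def snap(n,save=None):
    s=cams.snapshot(n)
    if save: cv2.imwrite('pics/'+save,s['color'][:,:,::-1])
    return s
def cloud(s):
    K=s['intrinsics'];z=s['z_map'];v,u=np.mgrid[:z.shape[0],:z.shape[1]]
    p=np.stack([(u-K[0][2])/K[0][0]*z,(v-K[1][2])/K[1][1]*z,z],-1)
    return p@rot(s).T+s['xyz']
def ray(s,u,v,h):
    K=s['intrinsics'];d=rot(s)@[(u-K[0][2])/K[0][0],(v-K[1][2])/K[1][1],1]
    o=np.array(s['xyz']);return o+d*(h-o[2])/d[2]
E
python3 - <<'E'
from h import *
a=snap('top','top.png');b=snap('scene','scene.png')
np.savez('s0.npz',ta=cloud(a),tb=cloud(b),ca=a['color'],cb=b['color'])
import pickle;pickle.dump((a,b),open('s0.pkl','wb'))
print(np.median(cloud(a)[...,2]),np.median(cloud(b)[...,2]))
E
```

```text
0.00018658612614119718 0.00041793095827524773
```

View pics/top.png

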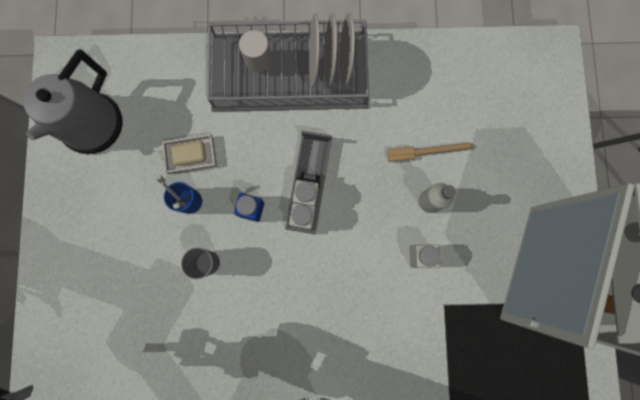

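View pics/scene.png

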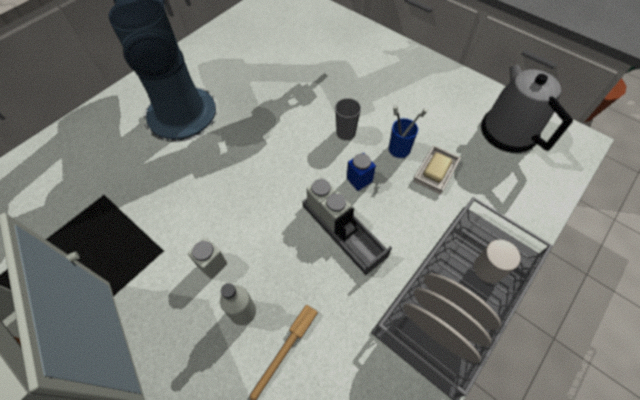

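Top view candidates: the white square jar with steel cap (427,256) is my choice. The blue look-alike is at (248,206), the round bottle at (437,197), and the row jars at (302,214) and (306,190) are in the tray at (305,185). The tumbler is at (200,263), the brush cup at (183,198). In the scene view the jar is at (206,255) and the tray at (345,225).

```bash
python3 - <<'E'
from h import *
import pickle
a,b=pickle.load(open('s0.pkl','rb'))
crop=np.hstack([cv2.resize(a['color'][225:290,385:475],(400,289),interpolation=cv2.INTER_CUBIC),cv2.resize(b['color'][222:287,165:255],(400,289),interpolation=cv2.INTER_CUBIC)])
c2=np.hstack([cv2.resize(a['color'][120:240,260:360],(400,310),interpolation=cv2.INTER_CUBIC),cv2.resize(b['color'][165:285,290:400],(400,310),interpolation=cv2.INTER_CUBIC)])
cv2.imwrite('pics/crop1.png',np.vstack([crop,c2])[:,:,::-1])
for nm,s in(('top',a),('scene',b)):
    P=cloud(s)
    def seg(name,xr,yr,zr):
        m=(P[...,0]>xr[0])&(P[...,0]<xr[1])&(P[...,1]>yr[0])&(P[...,1]<yr[1])&(P[...,2]>zr[0])&(P[...,2]<zr[1])
        q=P[m]
        if len(q)<8: print(nm,name,len(q));return
        r=cv2.minAreaRect((q[:,:2]*1000).astype(np.float32))
        print(nm,name,len(q),'ctr',np.round(r[0],1),'sz',np.round(r[1],1),'ang',round(r[2],1),'zq',np.round(np.percentile(q[:,2],[5,50,95]),4),'mean',np.round(q.mean(0),4))
    seg('jarcap',(.2,.42),(-.4,-.2),(.09,.105))
    seg('jarshoulder',(.2,.42),(-.4,-.2),(.075,.09))
    seg('jar all',(.2,.42),(-.4,-.2),(.02,.105))
    seg('bottle',(.38,.52),(-.4,-.25),(.03,.2))
    seg('tray caps',(.3,.7),(-.05,.1),(.09,.105))
    seg('tray shoulders',(.3,.7),(-.05,.1),(.08,.09))
    seg('rails',(.3,.7),(-.05,.1),(.022,.034))
    seg('tray',(.3,.66),(-.05,.1),(.012,.12))
    seg('bluejar',(.35,.5),(.11,.22),(.03,.12))
    seg('cup',(.38,.55),(.24,.4),(.03,.2))
    seg('tumbler',(.2,.37),(.2,.36),(.03,.2))
    seg('soap',(.5,.65),(.2,.4),(.01,.06))
    seg('brush',(.5,.65),(-.45,-.15),(.01,.06))
E
```

```text
top jarcap 0
top jarshoulder 0
top jar all 0
top bottle 643 ctr [ 453.7 -278.3] sz [56.7 55.3] ang 89.8 zq [0.0492 0.0912 0.0983] mean [ 0.4532 -0.2723  0.0856]
top tray caps 762 ctr [583.2  13.5] sz [ 55.  112.5] ang 79.5 zq [0.0907 0.1017 0.1047] mean [0.5803 0.0133 0.0989]
top tray shoulders 234 ctr [586.1  12.9] sz [ 57.1 119.9] ang 79.5 zq [0.0825 0.0878 0.0898] mean [0.5948 0.0098 0.087 ]
top rails 426 ctr [613.5   8.1] sz [ 78.1 187.5] ang 79.1 zq [0.0243 0.0279 0.032 ] mean [0.5962 0.0096 0.0279]
top tray 1625 ctr [593.8  11.8] sz [ 78.  147.4] ang 79.3 zq [0.0254 0.0914 0.1058] mean [0.5835 0.0119 0.0783]
top bluejar 0
top cup 458 ctr [448.5 269.5] sz [57.9 70.8] ang 89.1 zq [0.0358 0.0788 0.1084] mean [0.4479 0.2818 0.0769]
top tumbler 0
top soap 311 ctr [606.6 310.6] sz [67.7 65. ] ang 63.4 zq [0.014  0.0367 0.0578] mean [0.6081 0.3119 0.0361]
top brush 128 ctr [ 586.  -294.8] sz [61.  26.3] ang 27.1 zq [0.013  0.0364 0.0573] mean [ 0.5837 -0.2889  0.0361]
scene jarcap 0
scene jarshoulder 0
scene jar all 0
scene bottle 815 ctr [ 452.2 -278.9] sz [56.  55.6] ang 90.0 zq [0.
[... 198 characters left out ...]
[583.9  11.3] sz [ 56.7 119.7] ang 79.3 zq [0.0809 0.0859 0.0898] mean [ 0.6029 -0.0018  0.0858]
scene rails 419 ctr [611.6   7. ] sz [ 80.  190.2] ang 79.3 zq [0.0228 0.0275 0.0325] mean [ 0.619  -0.0129  0.0276]
scene tray 1960 ctr [591.8   9.7] sz [ 78.7 151.2] ang 80.3 zq [0.0183 0.0831 0.1049] mean [ 0.5965 -0.0029  0.0701]
scene bluejar 0
scene cup 526 ctr [445.6 269.8] sz [57.6 73.2] ang 88.5 zq [0.0419 0.0818 0.1075] mean [0.4431 0.2748 0.0789]
scene tumbler 0
scene soap 362 ctr [604.9 310.3] sz [68.3 67.3] ang 74.9 zq [0.0142 0.0406 0.0587] mean [0.6091 0.3007 0.039 ]
scene brush 186 ctr [ 609.2 -314.9] sz [60.5 25.6] ang 78.9 zq [0.0121 0.0364 0.0571] mean [ 0.6151 -0.3159  0.0359]
```

View pics/crop1.png

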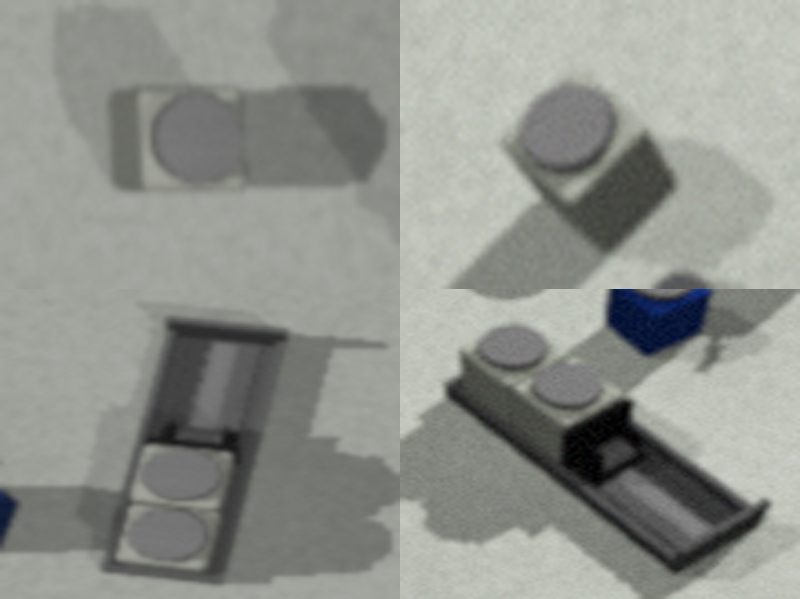

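```bash
cat > meas.py <<'E'
from h import *
psi=-0.188
def rects(s,nm):
    P=cloud(s)
    def sel(xr,yr,zr): return P[(P[...,0]>xr[0])&(P[...,0]<xr[1])&(P[...,1]>yr[0])&(P[...,1]<yr[1])&(P[...,2]>zr[0])&(P[...,2]<zr[1])]
    def rr(n,q):
        r=cv2.minAreaRect((q[:,:2]*1000).astype(np.float32));print(nm,n,len(q),'ctr',np.round(r[0],1),'sz',np.round(r[1],1),'ang',round(r[2],1),'zmed',round(float(np.median(q[:,2])),4))
    rr('jar cap',sel((.38,.52),(-.36,-.2),(.0925,.11)))
    rr('jar sh',sel((.38,.52),(-.36,-.2),(.080,.0905)))
    q=sel((.4,.9),(-.1,.12),(.024,.032));rr('tray',q)
    t=np.array([np.cos(psi),np.sin(psi)]);n=np.array([-t[1],t[0]])
    print('  along',np.round(np.percentile(q[:,:2]@t,[.5,99.5]),4),'across',np.round(np.percentile(q[:,:2]@n,[.5,99.5]),4))
    q=sel((.45,.7),(-.06,.09),(.0985,.112));rr('caps',q)
    print('  along',np.round(np.percentile(q[:,:2]@t,[.5,50,99.5]),4),'across',np.round(np.percentile(q[:,:2]@n,[.5,50,99.5]),4))
    a=q[:,:2]@t
    for k in(0,1):
        c=q[(a>np.median(a)) if k else (a<=np.median(a))];print('   cap',k,np.round([(c[:,:2]@t).mean(),(c[:,:2]@n).mean(),c[:,2].mean()],4))
    q=sel((.45,.75),(-.06,.09),(.08,.12));a=q[:,:2]@t;print('  paddle/jars far edge',np.round(np.percentile(a,[.2,1,99,99.8]),4))
E
python3 - <<'E'
from meas import *
import pickle
a,b=pickle.load(open('s0.pkl','rb'))
rects(a,'top');rects(b,'scene')
E
```

```text
top jar cap 304 ctr [ 453.3 -277.8] sz [45.1 45.1] ang 28.2 zmed 0.0959
top jar sh 204 ctr [ 453.5 -277.4] sz [55.3 54. ] ang 88.8 zmed 0.0833
top tray 584 ctr [709.4  19.6] sz [189.5 385.6] ang 87.5 zmed 0.0279
  along [0.508  0.8914] across [0.0835 0.2702]
top caps 623 ctr [582.1  14. ] sz [ 46.3 101.6] ang 81.6 zmed 0.1038
  along [0.5193 0.5635 0.6187] across [0.0994 0.1217 0.145 ]
   cap 0 [0.5409 0.1211 0.1036]
   cap 1 [0.5966 0.1227 0.1039]
  paddle/jars far edge [0.5136 0.5145 0.6317 0.6331]
scene jar cap 313 ctr [ 451.3 -279. ] sz [45.  45.2] ang 80.6 zmed 0.0958
scene jar sh 211 ctr [ 451.9 -278.8] sz [53.9 55.3] ang 1.3 zmed 0.0834
scene tray 573 ctr [720.4  42.9] sz [192.8 389.1] ang 78.8 zmed 0.0275
  along [0.5056 0.8907] across [0.0809 0.2701]
scene caps 534 ctr [579.9  12.1] sz [ 47.  102.4] ang 80.0 zmed 0.1035
  along [0.5178 0.5748 0.6177] across [0.0976 0.12   0.1433]
   cap 0 [0.5413 0.1193 0.1034]
   cap 1 [0.5967 0.1206 0.1034]
  paddle/jars far edge [0.5126 0.5159 0.6301 0.6307]
```

```bash
python3 - <<'E'
from h import *
import pickle
a,b=pickle.load(open('s0.pkl','rb'))
for nm,s,L in(('top',a,dict(bottle=(440,192),blue=(247,204),cup=(183,198),tumbler=(200,263),screenL=(515,300),screenT=(560,200),screenM=(590,300))),):
    P=cloud(s)
    for k,(u,v) in L.items(): print(k,np.round(np.median(P[v-3:v+4,u-3:u+4].reshape(-1,3),0),3))
    m=(P[...,2]>.03)&(P[...,0]>.3)&(P[...,0]<.75)&(P[...,1]<-.33)
    q=P[m];print('right things min|y|',np.round(q[np.argsort(-q[:,1])[:3]],3))
    m=(P[...,2]>.2)&(np.abs(P[...,1])<.6)&(P[...,0]<.65);q=P[m];print('tall',len(q),q.min(0) if len(q) else'',q.max(0) if len(q) else '')
E
```

```text
bottle [ 0.595 -0.298  0.139]
blue [0.583 0.147 0.095]
cup [0.606 0.319 0.011]
tumbler [0.447 0.281 0.004]
screenL [ 0.344 -0.484  0.063]
screenT [ 0.572 -0.569  0.136]
screenM [ 0.37  -0.494  0.337]
right things min|y| [[ 0.576 -0.33   0.11 ]
 [ 0.582 -0.331  0.116]
 [ 0.578 -0.332  0.113]]
tall 10705 [ 0.19406686 -0.59999754  0.20003289] [0.57375492 0.56081102 1.10718587]
```

>>> send_rows([
  {"hand":0,"travel":[0,-10,0],"twist":[0,-6.62,0]},
  {"hand":0,"travel":[0,-10,0],"twist":[0,-6.62,0]},
  {"hand":0,"travel":[0,-10,0],"twist":[0,-6.62,0]},
  {"hand":0,"travel":[20,0,-45],"twist":[0,0,0]},
  {"hand":0,"travel":[20,0,-45],"twist":[0,0,0]},
  {"hand":0,"travel":[20,0,-45],"twist":[0,0,0]},
  {"hand":0,"travel":[20,0,-45],"twist":[0,0,0]},
  {"hand":0,"travel":[20,0,-45],"twist":[0,0,0]},
  {"hand":0,"travel":[20,0,-45],"twist":[0,0,0]},
  {"hand":0,"travel":[20,0,-45],"twist":[0,0,0]},
])

```text
time_s: 1.2
tcp_pos: [0.3611, 0.2945, 0.2524]
eef_rot: [-1.571, -0.0, 0.0]
wrist_force: [0.8, 0.8, 0.6]
finger_gap: 0.094
```

>>> send_rows([
  {"hand":0,"travel":[8,0,-48],"twist":[0,0,0]},
  {"hand":0,"travel":[8,0,-48],"twist":[0,0,0]},
  {"hand":0,"travel":[8,0,-48],"twist":[0,0,0]},
  {"hand":0,"travel":[8,0,-48],"twist":[0,0,0]},
  {"hand":0,"travel":[8,0,-48],"twist":[0,0,0]},
  {"hand":0,"travel":[8,0,-48],"twist":[0,0,0]},
  {"hand":0,"travel":[8,0,-48],"twist":[0,0,0]},
  {"hand":0,"travel":[8,0,-48],"twist":[0,0,0]},
  {"hand":0,"travel":[8,0,-48],"twist":[0,0,0]},
  {"hand":0,"travel":[8,0,-48],"twist":[0,0,0]},
])

```text
time_s: 2.2
tcp_pos: [0.4406, -0.1859, 0.2525]
eef_rot: [-1.571, -0.0, -0.001]
wrist_force: [1.4, 1.1, 0.4]
finger_gap: 0.0941
```

>>> send_rows([
  {"hand":0,"travel":[6,0,-46],"twist":[0,0,0]},
  {"hand":0,"travel":[5,0,-46],"twist":[0,0,0]},
  {"hand":0,"travel":[0,0,0],"twist":[0,0,0]},
  {"hand":0,"travel":[0,40,0],"twist":[0,0,0]},
  {"hand":0,"travel":[0,10,0],"twist":[0,0,0]},
  {"hand":0,"travel":[0,0,0],"twist":[0,0,0]},
  {"hand":0,"travel":[0,0,0],"twist":[0,0,0]},
  {"hand":0,"travel":[0,0,0],"twist":[0,0,0]},
  {"hand":0,"travel":[0,0,0],"twist":[0,0,0]},
  {"hand":0,"travel":[0,0,0],"twist":[0,0,0]},
])

```text
time_s: 3.2
tcp_pos: [0.4522, -0.2759, 0.2034]
eef_rot: [-1.572, -0.001, 0.0]
wrist_force: [-0.4, 0.9, 0.4]
finger_gap: 0.0941
```

```bash
python3 - <<'E'
from meas import *
w=snap('wrist','w1.png')
P=cloud(w)
def rr(zr):
    q=P[(P[...,2]>zr[0])&(P[...,2]<zr[1])&(abs(P[...,0]-.452)<.06)&(abs(P[...,1]+.278)<.06)]
    if len(q)<5: print(zr,len(q));return
    r=cv2.minAreaRect((q[:,:2]*1000).astype(np.float32));print(zr,len(q),r,np.median(q[:,2]))
rr((.0925,.11));rr((.078,.09))
print(robot.sense()['tcp_pos'],robot.sense()['wrist_force'])
E
```

```text
(0.0925, 0.11) 1993 ((451.8250732421875, -277.480712890625), (46.21759796142578, 45.48184585571289), 72.4300308227539) 0.09644981806367958
(0.078, 0.09) 1242 ((452.1379089355469, -277.2630615234375), (55.986854553222656, 56.14704513549805), 89.83416748046875) 0.08360779356837658
[ 0.45205369 -0.27584435  0.20318716] [ 1.26181987  0.03342109 -0.26473437]
```

View pics/w1.png

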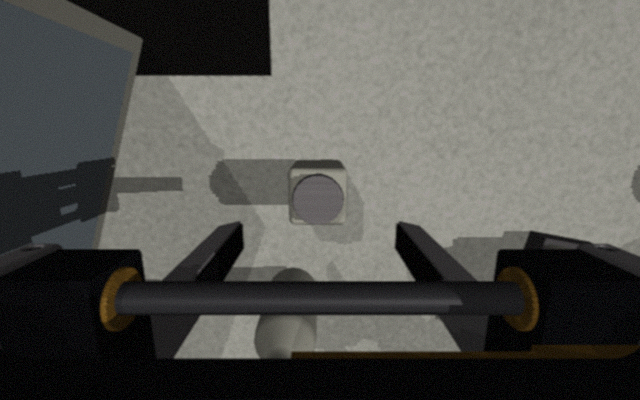

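The wrist view shows the white jar with its steel cap at (318,195), square between the fingers. The bottle is behind it at (285,320), clear of the hand.

>>> send_rows([
  {"hand":0,"travel":[0,40,-1.5],"twist":[0,0,0]},
  {"hand":0,"travel":[0,40,0],"twist":[0,0,0]},
  {"hand":0,"travel":[0,40,0],"twist":[0,0,0]},
  {"hand":0,"travel":[0,25,0],"twist":[0,0,0]},
  {"hand":0,"travel":[0,8,0],"twist":[0,0,0]},
  {"hand":0,"travel":[0,0,0],"twist":[0,0,0]},
  {"hand":255,"travel":[0,0,0],"twist":[0,0,0]},
  {"hand":255,"travel":[0,0,0],"twist":[0,0,0]},
  {"hand":255,"travel":[0,0,0],"twist":[0,0,0]},
  {"hand":255,"travel":[0,0,0],"twist":[0,0,0]},
], force=50)

```text
time_s: 4.25
tcp_pos: [0.4522, -0.2777, 0.0504]
eef_rot: [-1.572, -0.001, -0.0]
wrist_force: [-0.2, 0.2, 0.2]
finger_gap: 0.0651
```

>>> send_rows([
  {"hand":255,"travel":[0,0,0],"twist":[0,0,0]},
  {"hand":255,"travel":[0,0,0],"twist":[0,0,0]},
  {"hand":255,"travel":[0,0,0],"twist":[0,0,0]},
  {"hand":255,"travel":[0,0,0],"twist":[0,0,0]},
  {"hand":255,"travel":[0,-5,0],"twist":[0,0,0]},
  {"hand":255,"travel":[0,-15,0],"twist":[0,0,0]},
  {"hand":255,"travel":[0,-20,0],"twist":[0,0,0]},
  {"hand":255,"travel":[0,-20,0],"twist":[0,0,0]},
  {"hand":255,"travel":[0,0,0],"twist":[0,0,0]},
  {"hand":255,"travel":[0,0,0],"twist":[0,0,0]},
])

```text
time_s: 5.25
tcp_pos: [0.4519, -0.2773, 0.1098]
eef_rot: [-1.571, -0.001, -0.0]
wrist_force: [0.5, 0.6, -1.2]
finger_gap: 0.0556
```

```bash
python3 - <<'E'
from h import *
print(robot.sense())
E
```

```text
{'time_s': 5.25, 'joints': array([-7.64398767e-01,  9.97942021e-02,  1.94467563e+00,  7.18581459e-06,
        1.09620717e+00, -2.33505389e+00]), 'joint_velocities': array([ 0.00050071,  0.02399321,  0.02109164,  0.0017727 , -0.00031111,
        0.00158325]), 'joint_efforts': array([ 2.33922656e-03, -3.38983226e+01, -2.95424831e+01, -5.82806335e-02,
        1.33316868e-02, -1.11512862e-03]), 'tcp_pos': array([ 0.45185367, -0.27726248,  0.10980229]), 'eef_rot': array([-1.57142534e+00, -6.65430157e-04, -1.44276919e-04]), 'wrist_force': array([ 0.52949061,  0.57731166, -1.17265068]), 'moment': array([ 0.04683137, -0.02766663, -0.00812482]), 'finger_gap': 0.05557531170478113}
```

>>> send_rows([
  {"hand":255,"travel":[2,0,25],"twist":[0,0,0]},
  {"hand":255,"travel":[3,0,40],"twist":[0,0,0]},
  {"hand":255,"travel":[3,0,45],"twist":[0,0,0]},
  {"hand":255,"travel":[3,0,45],"twist":[0,0,0]},
  {"hand":255,"travel":[3,0,45],"twist":[0,0,0]},
  {"hand":255,"travel":[3,0,45],"twist":[0,0,0]},
  {"hand":255,"travel":[3,0,40],"twist":[0,0,0]},
  {"hand":255,"travel":[2.7,0,25.4],"twist":[0,0,0]},
  {"hand":255,"travel":[0,0,0],"twist":[0,5.38,0]},
  {"hand":255,"travel":[0,0,0],"twist":[0,5.38,0]},
])

```text
time_s: 6.25
tcp_pos: [0.4733, 0.0344, 0.108]
eef_rot: [-1.571, 0.003, -0.19]
wrist_force: [-0.4, -0.2, -1.8]
finger_gap: 0.0559
```

```bash
python3 - <<'E'
from h import *
a=snap('top');b=snap('scene','sc2.png')
st=robot.sense();print(st['tcp_pos'],st['eef_rot'])
cv2.imwrite('pics/c2.png',np.hstack([cv2.resize(s['color'][r0:r0+130,c0:c0+130],(400,400),interpolation=cv2.INTER_CUBIC) for s,r0,c0 in((a,130,240),(b,140,270))])[:,:,::-1])
# rail fit: points on the rails near z .028, excluding jars
for nm,s in(('top',a),('scene',b)):
    P=cloud(s).reshape(-1,3);q=P[(P[:,2]>.024)&(P[:,2]<.032)]
    t=np.array([np.cos(-.188),np.sin(-.188)]);n=np.array([-t[1],t[0]])
    A=q[:,:2]@t;C=q[:,:2]@n;m=(A>.5)&(A<.757)&(C>.07)&(C<.17);A,C=A[m],C[m]
    for lo,hi in((.07,.095),(.145,.17)):
        k=(C>lo)&(C<hi);
        if k.sum()>10:
            f=np.polyfit(A[k],C[k],1);print(nm,'rail',k.sum(),np.round(f,4),'at .54:',np.round(np.polyval(f,.54),4),'rangeA',A[k].min(),A[k].max())
    k=(A<.516);print('lip',k.sum(),np.round(np.percentile(A[k],[2,50,98]),4) if k.sum() else '',np.round([C[k].min(),C[k].max()],4) if k.sum() else '')
E
```

```text
[0.47348015 0.03362706 0.10813299] [-1.57090825  0.00259551 -0.18715442]
top rail 200 [-0.0013  0.0876] at .54: 0.0869 rangeA 0.5277222147842989 0.75275936140971
top rail 208 [-0.0065  0.1625] at .54: 0.159 rangeA 0.5261903772905252 0.752789913220622
lip 0  
scene rail 302 [-0.0145  0.0953] at .54: 0.0875 rangeA 0.5053133112957818 0.7546642372861893
scene rail 135 [-0.0155  0.1672] at .54: 0.1589 rangeA 0.621764601364471 0.7545914567210531
lip 19 [0.5048 0.5088 0.5152] [0.083  0.0987]
```

View pics/c2.png

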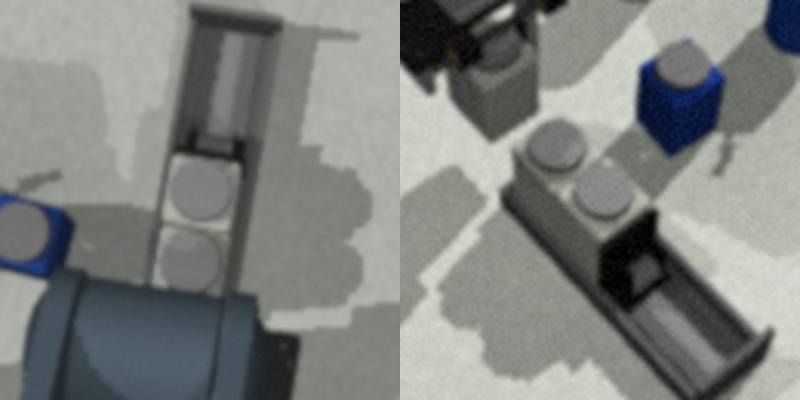

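Scene crop: the held jar at (495,85) stands in front of the tray. The row jars' caps are at (557,147) and (603,192), and the blue jar is well clear. I'll lower it to just above lip height and start the approach.

>>> send_rows([
  {"hand":255,"travel":[0,0,1],"twist":[0,0.3,0]},
  {"hand":255,"travel":[0,15,0],"twist":[0,0,0]},
  {"hand":255,"travel":[0,10,0],"twist":[0,0,0]},
  {"hand":255,"travel":[0,0,0],"twist":[0,0,0]},
  {"hand":255,"travel":[8,0,0],"twist":[0,0,0]},
  {"hand":255,"travel":[8,0,0],"twist":[0,0,0]},
  {"hand":255,"travel":[4,0,0],"twist":[0,0,0]},
  {"hand":255,"travel":[0,0,0],"twist":[0,0,0]},
  {"hand":255,"travel":[0,0,0],"twist":[0,0,0]},
  {"hand":255,"travel":[0,0,0],"twist":[0,0,0]},
])

```text
time_s: 7.35
tcp_pos: [0.4942, 0.0304, 0.0844]
eef_rot: [-1.571, 0.0, -0.193]
wrist_force: [0.4, -0.1, -2.1]
finger_gap: 0.0559
```

```bash
cat > st.py <<'E'
from h import *
T=np.array([.9816,-.1908]);N=np.array([.1908,.9816])
def st():
    s=robot.sense();p=s['tcp_pos']
    print('t',round(s['time_s'],2),'tray x,y',np.round([p[:2]@T-.5125,p[:2]@N-.1251],4),'bottom',round(p[2]-.0504,4),'rpy',np.round(s['eef_rot'],4),'F along,across,z',np.round([s['wrist_force'][:2]@T,s['wrist_force'][:2]@N,s['wrist_force'][2]],1),'M',np.round(s['moment'],2),'gap',round(s['finger_gap'],4))
E
python3 - <<'E'
from st import *
b=snap('scene');st()
cv2.imwrite('pics/c3.png',cv2.resize(b['color'][130:250,250:370],(600,600),interpolation=cv2.INTER_CUBIC)[:,:,::-1])
E
```

```text
t 7.4 tray x,y [-0.0333 -0.001 ] bottom 0.034 rpy [-1.5708e+00  2.0000e-04 -1.9310e-01] F along,across,z [ 0.2 -0.  -0.8] M [ 0.06 -0.    0.  ] gap 0.056
```

View pics/c3.png

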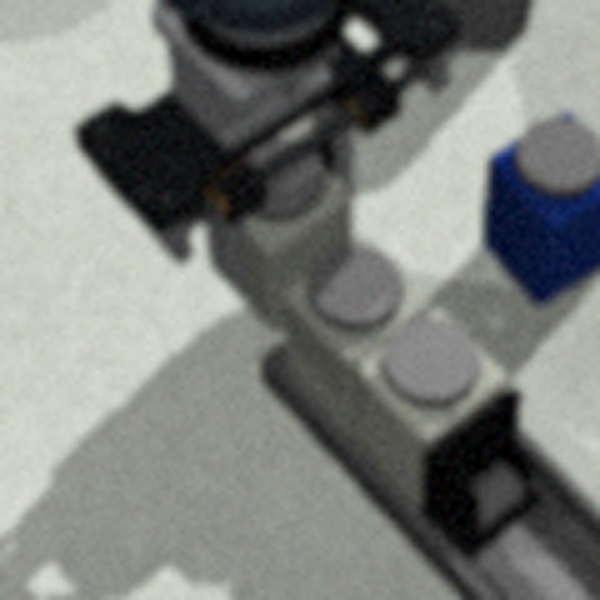

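The held jar's face at (290,260) lines up with the row, bottom above the lip, about 5 mm from contact. Pressing now.

>>> send_rows([
  {"hand":255,"travel":[2,0,0],"twist":[0,0,0]},
  {"hand":255,"travel":[2,0,0],"twist":[0,0,0]},
  {"hand":255,"travel":[2,0,0],"twist":[0,0,0]},
  {"hand":255,"travel":[3,0,0],"twist":[0,0,0]},
  {"hand":255,"travel":[5,0,0],"twist":[0,0,0]},
  {"hand":255,"travel":[6,0,0],"twist":[0,0,0]},
  {"hand":255,"travel":[6,0,0],"twist":[0,0,0]},
  {"hand":255,"travel":[4,0,0],"twist":[0,0,0]},
  {"hand":255,"travel":[0,0,0],"twist":[0,0,0]},
  {"hand":255,"travel":[0,0,0],"twist":[0,0,0]},
], force=60)

```text
time_s: 8.4
tcp_pos: [0.5192, 0.0258, 0.0824]
eef_rot: [-1.571, 0.013, -0.192]
wrist_force: [-12.2, 2.7, 2.8]
finger_gap: 0.0559
```

```bash
python3 -c "
from st import *
st()"
```

```text
t 8.4 tray x,y [-0.0078 -0.0008] bottom 0.032 rpy [-1.571   0.0125 -0.192 ] F along,across,z [-12.5   0.3   2.8] M [0.46 2.01 0.19] gap 0.0559
```

>>> send_rows([
  {"hand":255,"travel":[2,-1,0],"twist":[0,0,-0.3]},
  {"hand":255,"travel":[5,-0.5,0],"twist":[0,0,-0.3]},
  {"hand":255,"travel":[6,0,0],"twist":[0,0,-0.1]},
  {"hand":255,"travel":[6,0,0],"twist":[0,0,0]},
  {"hand":255,"travel":[6,0,0],"twist":[0,0,0]},
  {"hand":255,"travel":[6,0,0],"twist":[0,0,0]},
  {"hand":255,"travel":[4,0,0],"twist":[0,0,0]},
  {"hand":255,"travel":[0,0,0],"twist":[0,0,0]},
  {"hand":255,"travel":[0,0,0],"twist":[0,0,0]},
  {"hand":255,"travel":[0,0,0],"twist":[0,0,0]},
])

```text
time_s: 9.4
tcp_pos: [0.5523, 0.0194, 0.0825]
eef_rot: [-1.571, 0.003, -0.192]
wrist_force: [-11.2, 3.8, -4.0]
finger_gap: 0.0554
```

```bash
python3 -c "
from st import *
st()
b=snap('scene')
cv2.imwrite('pics/c4.png',cv2.resize(b['color'][130:270,250:390],(600,600),interpolation=cv2.INTER_CUBIC)[:,:,::-1])
P=cloud(b).reshape(-1,3);A=P[:,:2]@T-.5125;C=P[:,:2]@N-.1251
m=(abs(C)<.035)&(A>.02)&(A<.2)&(P[:,2]>.0985)&(P[:,2]<.112);print(np.percentile(A[m],[1,50,99]))
m=(abs(C)<.03)&(A>.08)&(A<.24)&(P[:,2]>.05)&(P[:,2]<.112);print('far',np.percentile(A[m],[95,99,99.8]))
"
```

```text
t 9.4 tray x,y [ 0.0259 -0.0007] bottom 0.0321 rpy [-1.5708  0.0032 -0.1918] F along,across,z [-11.7   1.6  -4. ] M [0.57 1.99 0.21] gap 0.0554
[0.03475913 0.09890347 0.15864049]
far [0.19025514 0.23906226 0.23982895]
```

View pics/c4.png

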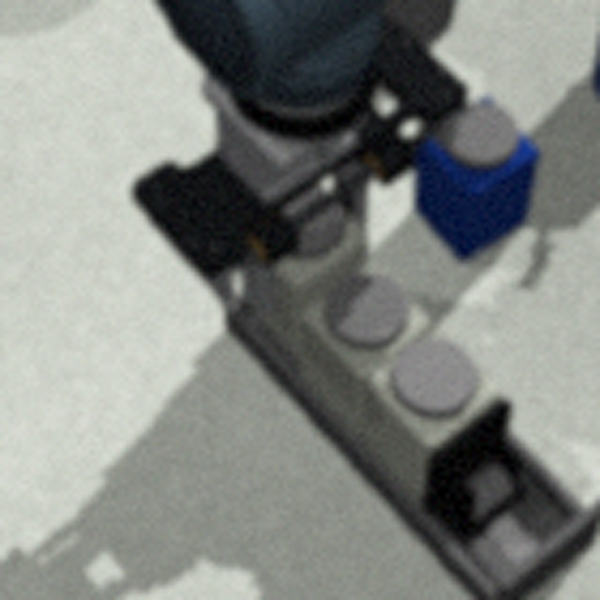

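The row is pressed back. The caps are at (370,312) and (433,377) and stand upright, with the held jar behind the lip at (320,250). I'll go 12 mm further.

>>> send_rows([
  {"hand":255,"travel":[4,0,0],"twist":[0,0,0]},
  {"hand":255,"travel":[5,0,0],"twist":[0,0,-0.1]},
  {"hand":255,"travel":[4,0,0],"twist":[0,0,0]},
  {"hand":255,"travel":[0,0,0],"twist":[0,0,0]},
  {"hand":255,"travel":[0,0,0],"twist":[0,0,0]},
  {"hand":255,"travel":[0,0,0],"twist":[0,0,0]},
  {"hand":255,"travel":[0,4,0],"twist":[0,0,0]},
  {"hand":255,"travel":[0,5,0],"twist":[0,0,0]},
  {"hand":255,"travel":[0,0,0],"twist":[0,0,0]},
  {"hand":255,"travel":[0,0,0],"twist":[0,0,0]},
])

```text
time_s: 10.45
tcp_pos: [0.5652, 0.0169, 0.0743]
eef_rot: [-1.571, 0.002, -0.192]
wrist_force: [-12.7, 3.1, 1.2]
finger_gap: 0.0556
```

```bash
python3 -c "
from st import *
st()"
```

```text
t 10.45 tray x,y [ 0.039  -0.0006] bottom 0.0239 rpy [-1.5709  0.0016 -0.1916] F along,across,z [-13.    0.6   1.2] M [0.62 2.29 0.31] gap 0.0556
```

>>> send_rows([
  {"hand":255,"travel":[0,4,0],"twist":[0,0,0]},
  {"hand":255,"travel":[0,4,0],"twist":[0,0,0]},
  {"hand":255,"travel":[0,3,0],"twist":[0,0,0]},
  {"hand":255,"travel":[0,2,0],"twist":[0,0,0]},
  {"hand":255,"travel":[0,1,0],"twist":[0,0,0]},
  {"hand":255,"travel":[0,1,0],"twist":[0,0,0]},
  {"hand":255,"travel":[0,1,0],"twist":[0,0,0]},
  {"hand":255,"travel":[0,0,0],"twist":[0,0,0]},
  {"hand":255,"travel":[0,0,0],"twist":[0,0,0]},
  {"hand":255,"travel":[0,0,0],"twist":[0,0,0]},
])

```text
time_s: 11.45
tcp_pos: [0.5654, 0.017, 0.0591]
eef_rot: [-1.571, 0.002, -0.191]
wrist_force: [-17.2, 3.8, 5.9]
finger_gap: 0.0557
```

```bash
python3 -c "
from st import *
st()"
```

```text
t 11.45 tray x,y [ 0.0392 -0.0006] bottom 0.0087 rpy [-1.571   0.0016 -0.1914] F along,across,z [-17.6   0.5   5.9] M [0.63 2.48 0.25] gap 0.0557
```

>>> send_rows([
  {"hand":255,"travel":[0,0.5,0],"twist":[0,0,0]},
  {"hand":255,"travel":[0,0.5,0],"twist":[0,0,0]},
  {"hand":255,"travel":[0,0.5,0],"twist":[0,0,0]},
  {"hand":255,"travel":[0,0,0],"twist":[0,0,0]},
  {"hand":255,"travel":[0,0,0],"twist":[0,0,0]},
  {"hand":255,"travel":[0,0,0],"twist":[0,0,0]},
  {"hand":255,"travel":[0,0,0],"twist":[0,0,0]},
  {"hand":255,"travel":[0,0,0],"twist":[0,0,0]},
  {"hand":255,"travel":[0,0,0],"twist":[0,0,0]},
  {"hand":255,"travel":[0,0,0],"twist":[0,0,0]},
])

```text
time_s: 12.45
tcp_pos: [0.5654, 0.017, 0.0579]
eef_rot: [-1.571, 0.002, -0.191]
wrist_force: [-17.7, 3.8, 8.5]
finger_gap: 0.0559
```

```bash
python3 -c "
from st import *
st()"
```

```text
t 12.45 tray x,y [ 0.0392 -0.0006] bottom 0.0075 rpy [-1.571   0.0017 -0.1914] F along,across,z [-18.1   0.3   8.5] M [0.68 2.64 0.3 ] gap 0.0559
```

```bash
cat > caps.py <<'E'
from st import *
def caps(b,edges):
    P=cloud(b).reshape(-1,3);A=P[:,:2]@T-.5125;C=P[:,:2]@N-.1251
    for lo,hi in edges:
        m=(abs(C)<.03)&(A>lo)&(A<hi)&(P[:,2]>.096)&(P[:,2]<.112)
        if m.sum()<8: print(lo,m.sum());continue
        q=np.c_[A[m],C[m],P[m,2]];f=np.linalg.lstsq(np.c_[q[:,:2]-q[:,:2].mean(0),np.ones(len(q))],q[:,2],rcond=None)[0]
        print(m.sum(),'mid',np.round((q.min(0)+q.max(0))/2,4)[:2],'mean',np.round(q.mean(0),4),'tilt',np.round(f[:2],3))
E
python3 - <<'E'
from caps import *
caps(snap('scene'),[(.015,.064),(.07,.12),(.126,.176)])
E
```

```text
127 mid [0.0452 0.0039] mean [0.0478 0.0034 0.1028] tilt [-0.082 -0.004]
293 mid [ 0.0944 -0.0032] mean [ 0.0956 -0.0041  0.1032] tilt [-0.027  0.029]
309 mid [ 0.1507 -0.0013] mean [ 0.1514 -0.0027  0.1033] tilt [-0.024  0.033]
```

>>> send_rows([
  {"hand":255,"travel":[-1,0,0],"twist":[0,0,0]},
  {"hand":255,"travel":[-2,0,0],"twist":[0,0,0]},
  {"hand":255,"travel":[-2,0,0],"twist":[0,0,0]},
  {"hand":255,"travel":[-1,0,0],"twist":[0,0,0]},
  {"hand":255,"travel":[0,0,0],"twist":[0,0,0]},
  {"hand":255,"travel":[0,0,0],"twist":[0,0,0]},
  {"hand":255,"travel":[0,0,0],"twist":[0,0,0]},
  {"hand":255,"travel":[0,0,0],"twist":[0,0,0]},
  {"hand":255,"travel":[0,0,0],"twist":[0,0,0]},
  {"hand":255,"travel":[0,0,0],"twist":[0,0,0]},
])

```text
time_s: 13.5
tcp_pos: [0.5611, 0.0177, 0.0579]
eef_rot: [-1.571, -0.002, -0.192]
wrist_force: [-9.4, 2.8, 2.1]
finger_gap: 0.0553
```

```bash
python3 - <<'E'
from caps import *
st();caps(snap('scene'),[(.015,.057),(.063,.113),(.119,.169)])
E
```

```text
t 13.5 tray x,y [ 0.0349 -0.0007] bottom 0.0075 rpy [-1.5707 -0.0023 -0.1919] F along,across,z [-9.8  1.   2.1] M [0.63 2.08 0.26] gap 0.0553
129 mid [0.04   0.0039] mean [0.043  0.0033 0.1035] tilt [-0.052  0.002]
286 mid [ 0.09   -0.0031] mean [ 0.091  -0.004   0.1032] tilt [-0.023  0.033]
305 mid [ 0.1454 -0.0015] mean [ 0.1471 -0.0025  0.1034] tilt [-0.026  0.021]
```

>>> send_rows([
  {"hand":255,"travel":[-1,0,0],"twist":[0,0,0]},
  {"hand":255,"travel":[-2,0,0],"twist":[0,0,0]},
  {"hand":255,"travel":[-1.5,0,0],"twist":[0,0,0]},
  {"hand":255,"travel":[-0.5,0,0],"twist":[0,0,0]},
  {"hand":255,"travel":[0,0,0],"twist":[0,0,0]},
  {"hand":255,"travel":[0,0,0],"twist":[0,0,0]},
  {"hand":255,"travel":[0,0,0],"twist":[0,0,0]},
  {"hand":255,"travel":[0,0,0],"twist":[0,0,0]},
  {"hand":255,"travel":[0,0,0],"twist":[0,0,0]},
  {"hand":255,"travel":[0,0,0],"twist":[0,0,0]},
])

```text
time_s: 14.55
tcp_pos: [0.5565, 0.0186, 0.0579]
eef_rot: [-1.571, -0.003, -0.192]
wrist_force: [-9.1, 3.5, 1.0]
finger_gap: 0.0557
```

```bash
python3 -c "
from st import *
st()"
```

```text
t 14.55 tray x,y [ 0.0302 -0.0007] bottom 0.0075 rpy [-1.5706 -0.003  -0.1921] F along,across,z [-9.6  1.7  1. ] M [0.61 1.92 0.25] gap 0.0557
```

Still carrying about 9.6 N of spring force, so there is no lip contact yet. I'll ease on in half-millimetre steps.

>>> send_rows([
  {"hand":255,"travel":[-0.5,0,0],"twist":[0,0,0]},
  {"hand":255,"travel":[-0.5,0,0],"twist":[0,0,0]},
  {"hand":255,"travel":[-0.5,0,0],"twist":[0,0,0]},
  {"hand":255,"travel":[0,0,0],"twist":[0,0,0]},
  {"hand":255,"travel":[0,0,0],"twist":[0,0,0]},
  {"hand":255,"travel":[0,0,0],"twist":[0,0,0]},
  {"hand":255,"travel":[0,0,0],"twist":[0,0,0]},
  {"hand":255,"travel":[0,0,0],"twist":[0,0,0]},
  {"hand":255,"travel":[0,0,0],"twist":[0,0,0]},
  {"hand":255,"travel":[0,0,0],"twist":[0,0,0]},
])

```text
time_s: 15.55
tcp_pos: [0.5551, 0.0189, 0.0579]
eef_rot: [-1.571, -0.003, -0.192]
wrist_force: [-8.5, 2.4, 0.5]
finger_gap: 0.0557
```

```bash
python3 -c "
from st import *
st()"
```

```text
t 15.55 tray x,y [ 0.0288 -0.0007] bottom 0.0075 rpy [-1.5706 -0.0032 -0.1921] F along,across,z [-8.8  0.8  0.5] M [0.6  1.92 0.22] gap 0.0557
```

>>> send_rows([
  {"hand":255,"travel":[-0.5,0,0],"twist":[0,0,0]},
  {"hand":255,"travel":[-0.5,0,0],"twist":[0,0,0]},
  {"hand":255,"travel":[0,0,0],"twist":[0,0,0]},
  {"hand":255,"travel":[0,0,0],"twist":[0,0,0]},
  {"hand":255,"travel":[0,0,0],"twist":[0,0,0]},
  {"hand":255,"travel":[0,0,0],"twist":[0,0,0]},
  {"hand":255,"travel":[0,0,0],"twist":[0,0,0]},
  {"hand":255,"travel":[0,0,0],"twist":[0,0,0]},
  {"hand":255,"travel":[0,0,0],"twist":[0,0,0]},
  {"hand":255,"travel":[0,0,0],"twist":[0,0,0]},
])

```text
time_s: 16.55
tcp_pos: [0.5541, 0.0191, 0.0579]
eef_rot: [-1.571, -0.003, -0.192]
wrist_force: [-7.8, 2.6, 1.5]
finger_gap: 0.0556
```

```bash
python3 -c "
from st import *
st()"
```

```text
t 16.55 tray x,y [ 0.0278 -0.0007] bottom 0.0075 rpy [-1.5706 -0.0032 -0.1921] F along,across,z [-8.1  1.1  1.5] M [0.55 1.89 0.26] gap 0.0556
```

>>> send_rows([
  {"hand":255,"travel":[-0.5,0,0],"twist":[0,0,0]},
  {"hand":255,"travel":[-0.5,0,0],"twist":[0,0,0]},
  {"hand":255,"travel":[0,0,0],"twist":[0,0,0]},
  {"hand":255,"travel":[0,0,0],"twist":[0,0,0]},
  {"hand":255,"travel":[0,0,0],"twist":[0,0,0]},
  {"hand":255,"travel":[0,0,0],"twist":[0,0,0]},
  {"hand":255,"travel":[0,0,0],"twist":[0,0,0]},
  {"hand":255,"travel":[0,0,0],"twist":[0,0,0]},
  {"hand":255,"travel":[0,0,0],"twist":[0,0,0]},
  {"hand":255,"travel":[0,0,0],"twist":[0,0,0]},
])

```text
time_s: 17.55
tcp_pos: [0.5535, 0.0192, 0.058]
eef_rot: [-1.571, -0.004, -0.192]
wrist_force: [-6.3, 2.3, 0.2]
finger_gap: 0.0556
```

```bash
python3 - <<'E'
from caps import *
st();caps(snap('scene'),[(.005,.052),(.056,.106),(.112,.162)])
E
```

```text
t 17.55 tray x,y [ 0.0271 -0.0007] bottom 0.0076 rpy [-1.5706 -0.0042 -0.1918] F along,across,z [-6.6  1.   0.2] M [0.54 1.74 0.35] gap 0.0556
135 mid [0.0319 0.0043] mean [0.0353 0.0024 0.1031] tilt [-0.073  0.029]
284 mid [ 0.0823 -0.0034] mean [ 0.0836 -0.004   0.1034] tilt [-0.031  0.012]
301 mid [ 0.1382 -0.0015] mean [ 0.1393 -0.0025  0.1033] tilt [-0.028  0.027]
```

The arm moved only 0.7 of the commanded 1.0 mm and the load is dropping, so lip contact is starting. I'll transfer the rest gently.

>>> send_rows([
  {"hand":255,"travel":[-0.4,0,0],"twist":[0,0,0]},
  {"hand":255,"travel":[-0.4,0,0],"twist":[0,0,0]},
  {"hand":255,"travel":[0,0,0],"twist":[0,0,0]},
  {"hand":255,"travel":[0,0,0],"twist":[0,0,0]},
  {"hand":255,"travel":[0,0,0],"twist":[0,0,0]},
  {"hand":255,"travel":[0,0,0],"twist":[0,0,0]},
  {"hand":255,"travel":[0,0,0],"twist":[0,0,0]},
  {"hand":255,"travel":[0,0,0],"twist":[0,0,0]},
  {"hand":255,"travel":[0,0,0],"twist":[0,0,0]},
  {"hand":255,"travel":[0,0,0],"twist":[0,0,0]},
])

```text
time_s: 18.6
tcp_pos: [0.5534, 0.0192, 0.058]
eef_rot: [-1.57, -0.006, -0.192]
wrist_force: [-4.9, 2.3, -2.7]
finger_gap: 0.0552
```

```bash
python3 -c "
from st import *
st()"
```

```text
t 18.6 tray x,y [ 0.027  -0.0007] bottom 0.0076 rpy [-1.5705 -0.0063 -0.1922] F along,across,z [-5.2  1.3 -2.7] M [0.66 1.54 0.4 ] gap 0.0552
```

>>> send_rows([
  {"hand":255,"travel":[-0.4,0,0],"twist":[0,0,0]},
  {"hand":255,"travel":[-0.4,0,0],"twist":[0,0,0]},
  {"hand":255,"travel":[0,0,0],"twist":[0,0,0]},
  {"hand":255,"travel":[0,0,0],"twist":[0,0,0]},
  {"hand":255,"travel":[0,0,0],"twist":[0,0,0]},
  {"hand":255,"travel":[0,0,0],"twist":[0,0,0]},
  {"hand":255,"travel":[0,0,0],"twist":[0,0,0]},
  {"hand":255,"travel":[0,0,0],"twist":[0,0,0]},
  {"hand":255,"travel":[0,0,0],"twist":[0,0,0]},
  {"hand":255,"travel":[0,0,0],"twist":[0,0,0]},
])

```text
time_s: 19.6
tcp_pos: [0.5533, 0.0192, 0.0581]
eef_rot: [-1.57, -0.009, -0.193]
wrist_force: [-4.2, 4.6, -7.4]
finger_gap: 0.0555
```

```bash
python3 -c "
from st import *
st()"
```

```text
t 19.6 tray x,y [ 0.027  -0.0007] bottom 0.0077 rpy [-1.5703 -0.0086 -0.1927] F along,across,z [-5.   3.7 -7.4] M [0.81 1.22 0.39] gap 0.0555
```

Contact is firm at x = 27 mm and the position no longer follows the command. I'll level the tool slightly, soften the grip, then open.

>>> send_rows([
  {"hand":255,"travel":[0,0,0],"twist":[0,0,0.2]},
  {"hand":255,"travel":[0,0,0],"twist":[0,0,0.2]},
  {"hand":255,"travel":[0,0,0],"twist":[0,0,0]},
  {"hand":255,"travel":[0,0,0],"twist":[0,0,0]},
  {"hand":255,"travel":[0,0,0],"twist":[0,0,0]},
  {"hand":255,"travel":[0,0,0],"twist":[0,0,0]},
  {"hand":255,"travel":[0,0,0],"twist":[0,0,0]},
  {"hand":255,"travel":[0,0,0],"twist":[0,0,0]},
  {"hand":255,"travel":[0,0,0],"twist":[0,0,0]},
  {"hand":255,"travel":[0,0,0],"twist":[0,0,0]},
], force=12)

```text
time_s: 20.6
tcp_pos: [0.5538, 0.0189, 0.0585]
eef_rot: [-1.57, -0.003, -0.194]
wrist_force: [-6.6, 4.4, -4.6]
finger_gap: 0.0561
```

```bash
python3 -c "
from st import *
st()"
```

```text
t 20.6 tray x,y [ 0.0275 -0.0009] bottom 0.0081 rpy [-1.5703 -0.0031 -0.1935] F along,across,z [-7.3  3.  -4.6] M [0.62 0.96 0.1 ] gap 0.0561
```

>>> send_rows([
  {"hand":255,"travel":[-0.4,0,0],"twist":[0,0,0]},
  {"hand":255,"travel":[-0.4,0,0],"twist":[0,0,0]},
  {"hand":255,"travel":[-0.4,0,0],"twist":[0,0,0]},
  {"hand":255,"travel":[-0.4,0,0],"twist":[0,0,0]},
  {"hand":255,"travel":[0,0,0],"twist":[0,0,0]},
  {"hand":255,"travel":[0,0,0],"twist":[0,0,0]},
  {"hand":255,"travel":[0,0,0],"twist":[0,0,0]},
  {"hand":255,"travel":[0,0,0],"twist":[0,0,0]},
  {"hand":255,"travel":[0,0,0],"twist":[0,0,0]},
  {"hand":255,"travel":[0,0,0],"twist":[0,0,0]},
])

```text
time_s: 21.6
tcp_pos: [0.5537, 0.0186, 0.0596]
eef_rot: [-1.571, -0.007, -0.193]
wrist_force: [-1.6, 1.2, -13.2]
finger_gap: 0.0561
```

```bash
python3 - <<'E'
from caps import *
st();caps(snap('scene'),[(.005,.052),(.056,.106),(.112,.162)])
E
```

```text
t 21.6 tray x,y [ 0.0275 -0.0012] bottom 0.0092 rpy [-1.571  -0.0066 -0.1932] F along,across,z [ -1.8   0.9 -13.2] M [0.39 0.46 0.09] gap 0.0561
136 mid [0.032  0.0023] mean [0.0357 0.0019 0.1047] tilt [-0.068  0.017]
284 mid [ 0.0822 -0.0032] mean [ 0.0836 -0.0039  0.1033] tilt [-0.043  0.028]
299 mid [ 0.1382 -0.0015] mean [ 0.1392 -0.0024  0.1033] tilt [-0.027  0.031]
```

The force along the tray has dropped to −1.8 N, so the jar rests on the lip. The arm's sag has recovered and it is lifting the jar about 1 mm, so I'll lower before releasing.

>>> send_rows([
  {"hand":255,"travel":[0,0.6,0],"twist":[0,0,0]},
  {"hand":255,"travel":[0,0.6,0],"twist":[0,0,0]},
  {"hand":255,"travel":[0,0.6,0],"twist":[0,0,0]},
  {"hand":255,"travel":[0,0.6,0],"twist":[0,0,0]},
  {"hand":255,"travel":[0,0,0],"twist":[0,0,0]},
  {"hand":255,"travel":[0,0,0],"twist":[0,0,0]},
  {"hand":255,"travel":[0,0,0],"twist":[0,0,0]},
  {"hand":255,"travel":[0,0,0],"twist":[0,0,0]},
  {"hand":255,"travel":[0,0,0],"twist":[0,0,0]},
  {"hand":255,"travel":[0,0,0],"twist":[0,0,0]},
])

```text
time_s: 22.65
tcp_pos: [0.5538, 0.0186, 0.0595]
eef_rot: [-1.571, -0.005, -0.193]
wrist_force: [-11.6, 2.7, 5.0]
finger_gap: 0.0561
```

```bash
python3 - <<'E'
from caps import *
st();caps(snap('scene'),[(.005,.052),(.056,.106),(.112,.162)])
E
```

```text
t 22.65 tray x,y [ 0.0276 -0.0012] bottom 0.0091 rpy [-1.5714 -0.0055 -0.1928] F along,across,z [-11.9   0.4   5. ] M [0.55 1.92 0.08] gap 0.0561
135 mid [0.0325 0.0003] mean [0.0355 0.0027 0.1044] tilt [-0.102 -0.03 ]
282 mid [ 0.0821 -0.0037] mean [ 0.0835 -0.0037  0.1032] tilt [-0.031  0.013]
302 mid [ 0.1386 -0.0017] mean [ 0.1393 -0.0025  0.1033] tilt [-0.026  0.036]
```

```bash
python3 - <<'E'
from st import *
b=snap('scene');w=snap('wrist')
cv2.imwrite('pics/c5.png',np.vstack([cv2.resize(b['color'][155:245,275:395],(600,450)[:2],interpolation=cv2.INTER_CUBIC)[:330],cv2.resize(w['color'],(600,375))[:265]])[:,:,::-1])
E
```

```text
(no output)
```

View pics/c5.png

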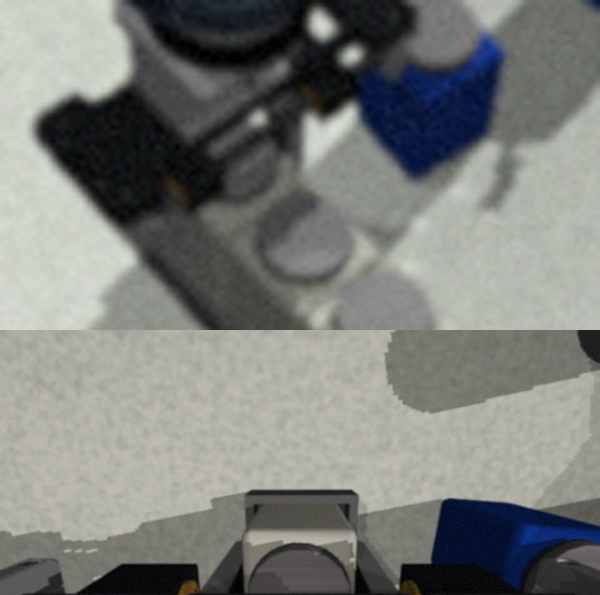

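Scene crop: the jar is behind the lip at (245,175). The wrist view (lower half) shows the lip strip at (300,497) with the jar's front face close behind it. The wrist depth should give the face's tilt and gap.

```bash
cat > face.py <<'E'
from st import *
def face():
    w=snap('wrist');P=cloud(w).reshape(-1,3);A=P[:,:2]@T-.5125;C=P[:,:2]@N-.1251;Z=P[:,2]
    m=(abs(C)<.022)&(A>-.012)&(A<.015)&(Z>.034)&(Z<.088)
    if m.sum()>20:
        f,_,_,_=np.linalg.lstsq(np.c_[Z[m]-.05,C[m],np.ones(m.sum())],A[m],rcond=None);print('face n',m.sum(),'dA/dz,dA/dC,A@.05',np.round(f,4),'res',np.std(A[m]-np.c_[Z[m]-.05,C[m],np.ones(m.sum())]@f))
    m=(abs(C)<.036)&(A>-.015)&(A<.004)&(Z>.022)&(Z<.032)
    if m.any(): print('lip n',m.sum(),np.round(np.percentile(A[m],[1,50,99]),4),np.median(Z[m]))
    m=(abs(C)<.02)&(A>0)&(A<.06)&(Z>.098)&(Z<.112)
    if m.sum()>20:
        q=np.c_[A[m]-.0275,C[m],np.ones(m.sum())];f,_,_,_=np.linalg.lstsq(q,Z[m],rcond=None);print('cap n',m.sum(),'dz/dA,dz/dC,z',np.round(f,4),'A',A[m].min(),A[m].max())
    m=(abs(C)<.025)&(A>-.005)&(A<.012)&(Z>.088)&(Z<.098)
    if m.any():print('shoulder',m.sum(),np.median(Z[m]),np.percentile(A[m],[1,99]))
E
python3 -c "
from face import *
face();st()"
```

```text
face n 1926 dA/dz,dA/dC,A@.05 [ 0.0014 -0.002  -0.0007] res 0.00014226142326806494
lip n 1376 [-0.0069 -0.0037  0.0033] 0.02841295229407037
cap n 5616 dz/dA,dz/dC,z [ 0.0096 -0.0014  0.1055] A 0.003288808334720228 0.05997313825860917
shoulder 2727 0.09337668638323343 [-0.00078309  0.01168663]
t 22.85 tray x,y [ 0.0276 -0.0012] bottom 0.0092 rpy [-1.5714 -0.0055 -0.1928] F along,across,z [-11.    0.3   4.2] M [0.53 1.96 0.06] gap 0.056
```

>>> send_rows([
  {"hand":255,"travel":[-0.4,0,0],"twist":[0,0,0]},
  {"hand":255,"travel":[-0.4,0,0],"twist":[0,0,0]},
  {"hand":255,"travel":[-0.4,0,0],"twist":[0,0,0]},
  {"hand":255,"travel":[-0.4,0,0],"twist":[0,0,0]},
  {"hand":255,"travel":[-0.4,0,0],"twist":[0,0,0]},
  {"hand":255,"travel":[0,0,0],"twist":[0,0,0]},
  {"hand":255,"travel":[0,0,0],"twist":[0,0,0]},
  {"hand":255,"travel":[0,0,0],"twist":[0,0,0]},
  {"hand":255,"travel":[0,0,0],"twist":[0,0,0]},
  {"hand":255,"travel":[0,0,0],"twist":[0,0,0]},
])

```text
time_s: 23.85
tcp_pos: [0.554, 0.0185, 0.0595]
eef_rot: [-1.571, -0.011, -0.193]
wrist_force: [-3.5, 1.0, 6.7]
finger_gap: 0.056
```

```bash
python3 -c "
from face import *
face();st()"
```

```text
face n 1965 dA/dz,dA/dC,A@.05 [ 0.0012 -0.0023 -0.0007] res 0.0001529483955024228
lip n 1401 [-0.0069 -0.0037  0.0033] 0.02839307757892212
cap n 5605 dz/dA,dz/dC,z [ 0.013  -0.0007  0.1055] A 0.003321873207925763 0.059999338800418744
shoulder 2715 0.09333454292844023 [-0.00081131  0.01159797]
t 23.9 tray x,y [ 0.0277 -0.0012] bottom 0.0091 rpy [-1.571  -0.0113 -0.193 ] F along,across,z [-3.9 -1.   6.8] M [0.28 0.68 0.16] gap 0.0561
```

The jar is upright with its face on the lip. The lip carries most of the spring load and the tool only 4 N, so I'm letting go.

>>> send_rows([
  {"hand":255,"travel":[0,0,0],"twist":[0,0,0]},
  {"hand":255,"travel":[0,0,0],"twist":[0,0,0]},
  {"hand":255,"travel":[0,0,0],"twist":[0,0,0]},
  {"hand":120,"travel":[0,0,0],"twist":[0,0,0]},
  {"hand":70,"travel":[0,0,0],"twist":[0,0,0]},
  {"hand":40,"travel":[0,0,0],"twist":[0,0,0]},
  {"hand":20,"travel":[0,0,0],"twist":[0,0,0]},
  {"hand":0,"travel":[0,0,0],"twist":[0,0,0]},
  {"hand":0,"travel":[0,0,0],"twist":[0,0,0]},
  {"hand":0,"travel":[0,0,0],"twist":[0,0,0]},
], force=4)

```text
time_s: 24.9
tcp_pos: [0.5519, 0.019, 0.0573]
eef_rot: [-1.571, -0.007, -0.193]
wrist_force: [-0.4, -0.4, 0.2]
finger_gap: 0.0937
```

```bash
python3 -c "
from face import *
face();st()"
```

```text
face n 2102 dA/dz,dA/dC,A@.05 [ 0.001  -0.0024 -0.0007] res 0.00016154731746220784
lip n 1426 [-0.0069 -0.0038  0.0029] 0.028426686602918763
cap n 5708 dz/dA,dz/dC,z [ 0.0186 -0.0015  0.1055] A 0.0031712239085612826 0.05999524758568853
shoulder 2819 0.0933239326869123 [-0.00087756  0.01160646]
t 24.95 tray x,y [ 0.0256 -0.0011] bottom 0.0069 rpy [-1.5708 -0.007  -0.1932] F along,across,z [0.8 0.7 0.2] M [-0.02  0.07 -0.02] gap 0.094
```

>>> send_rows([
  {"hand":0,"travel":[0,-5,0],"twist":[0,0,0.4]},
  {"hand":0,"travel":[0,-20,0],"twist":[0,0,0]},
  {"hand":0,"travel":[0,-30,0],"twist":[0,0,0]},
  {"hand":0,"travel":[0,-40,0],"twist":[0,0,0]},
  {"hand":0,"travel":[0,-40,0],"twist":[0,0,0]},
  {"hand":0,"travel":[-40,0,0],"twist":[0,0,0]},
  {"hand":0,"travel":[-40,0,0],"twist":[0,0,0]},
  {"hand":0,"travel":[-40,0,0],"twist":[0,0,0]},
  {"hand":0,"travel":[0,0,0],"twist":[0,0,0]},
  {"hand":0,"travel":[0,0,0],"twist":[0,0,0]},
])

```text
time_s: 25.95
tcp_pos: [0.4342, 0.0421, 0.193]
eef_rot: [-1.571, -0.002, -0.193]
wrist_force: [0.1, 0.5, 0.5]
finger_gap: 0.0943
```

```bash
python3 - <<'E'
from caps import *
from face import face
b=snap('scene');w=snap('wrist');t=snap('top')
for s in (b,w,t): caps(s,[(.003,.053),(.059,.109),(.115,.165)]);print()
P=cloud(b).reshape(-1,3)
st()
cv2.imwrite('pics/c6.png',cv2.resize(b['color'][100:320,200:520],(800,550),interpolation=cv2.INTER_CUBIC)[:,:,::-1])
# bystanders: image change vs start
import pickle
a0,b0=pickle.load(open('s0.pkl','rb'))
Q0=cloud(a0);Q=cloud(t)
for k,(x,y,r) in dict(bottle=(.595,-.298,.06),tumbler=(.447,.281,.06),cup=(.58,.315,.06),blue=(.583,.147,.05)).items():
    o=[]
    for X in(Q0,Q):
        X=X.reshape(-1,3);m=(np.hypot(X[:,0]-x,X[:,1]-y)<r)&(X[:,2]>.03)&(X[:,2]<.2);o.append(X[m][:,:2].mean(0).round(4))
    print(k,*o)
E
```

```text
271 mid [ 0.0272 -0.0044] mean [ 0.0277 -0.0045  0.1046] tilt [-0.029  0.029]
282 mid [ 0.0825 -0.0034] mean [ 0.0835 -0.0038  0.1033] tilt [-0.031  0.018]
301 mid [ 0.1386 -0.0018] mean [ 0.1394 -0.0025  0.1034] tilt [-0.031  0.038]

1574 mid [ 0.0287 -0.0007] mean [ 0.0274 -0.0008  0.1057] tilt [ 0.007 -0.   ]
0.059 0
0.115 0

330 mid [ 0.0276 -0.0006] mean [ 0.0276 -0.0019  0.1048] tilt [ 0.021 -0.008]
314 mid [ 0.0845 -0.0015] mean [ 0.0839 -0.0017  0.1035] tilt [0.008 0.006]
309 mid [0.14   0.0006] mean [ 0.1394 -0.      0.1038] tilt [0.017 0.017]

t 26.1 tray x,y [-0.0931 -0.001 ] bottom 0.1425 rpy [-1.5708e+00 -9.0000e-04 -1.9350e-01] F along,across,z [ 0.9 -0.2 -1. ] M [-0.01 -0.08 -0.05] gap 0.094
bottle [ 0.5884 -0.2998] [ 0.5884 -0.2997]
tumbler [0.4479 0.2696] [0.4479 0.2695]
cup [0.6068 0.3129] [0.6067 0.3129]
blue [0.5788 0.1459] [0.5787 0.146 ]
```

View pics/c6.png

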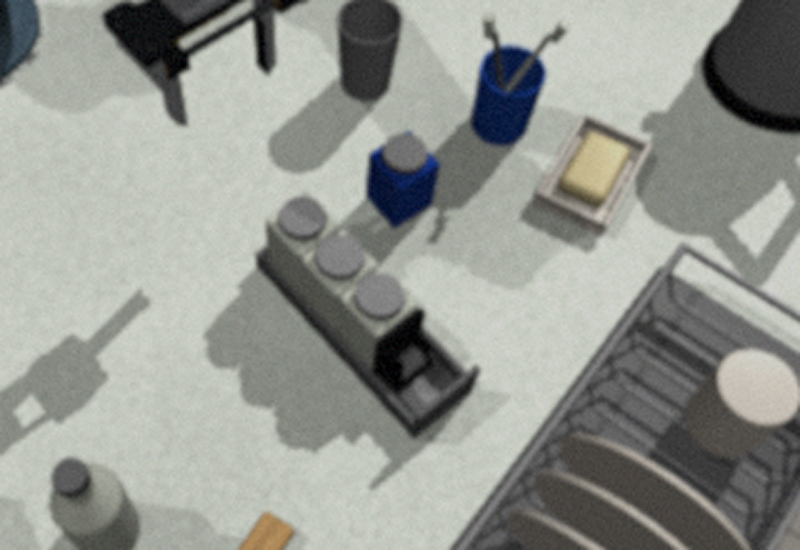

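All three jars stand in line at (302,217), (340,256) and (380,297), with the bystanders unmoved. Both views put the new cap about 1.3 mm higher than the others, so the jar is hanging by friction off the floor. I'll tap it down gently with closed fingertips.

>>> send_rows([
  {"hand":255,"travel":[40,0,0],"twist":[0,0,0]},
  {"hand":255,"travel":[40,0,0],"twist":[0,0,0]},
  {"hand":255,"travel":[40,0,0],"twist":[0,0,0]},
  {"hand":255,"travel":[0,0,0],"twist":[0,0,0]},
  {"hand":255,"travel":[0,0,0],"twist":[0,0,0]},
  {"hand":255,"travel":[0,0,0],"twist":[0,0,0]},
  {"hand":255,"travel":[0,0,0],"twist":[0,0,0]},
  {"hand":255,"travel":[0,0,0],"twist":[0,0,0]},
  {"hand":255,"travel":[0,30,0],"twist":[0,0,0]},
  {"hand":255,"travel":[0,20,0],"twist":[0,0,0]},
])

```text
time_s: 27.1
tcp_pos: [0.5514, 0.0192, 0.142]
eef_rot: [-1.571, -0.001, -0.193]
wrist_force: [0.4, -0.0, -0.2]
finger_gap: 0.017
```

>>> send_rows([
  {"hand":255,"travel":[0,10,0],"twist":[0,0,0]},
  {"hand":255,"travel":[0,5,0],"twist":[0,0,0]},
  {"hand":255,"travel":[0,2,0],"twist":[0,0,0]},
  {"hand":255,"travel":[0,1,0],"twist":[0,0,0]},
  {"hand":255,"travel":[0,0,0],"twist":[0,0,0]},
  {"hand":255,"travel":[0,0,0],"twist":[0,0,0]},
  {"hand":255,"travel":[0,0,0],"twist":[0,0,0]},
  {"hand":255,"travel":[0,0,0],"twist":[0,0,0]},
  {"hand":255,"travel":[0,0,0],"twist":[0,0,0]},
  {"hand":255,"travel":[0,0,0],"twist":[0,0,0]},
])

```text
time_s: 28.1
tcp_pos: [0.5519, 0.0191, 0.1244]
eef_rot: [-1.571, -0.0, -0.193]
wrist_force: [0.4, -0.6, -0.5]
finger_gap: 0.0001
```

```bash
python3 -c "
from st import *
st();print(robot.sense()['tcp_pos'])"
```

```text
t 28.1 tray x,y [ 0.0256 -0.0011] bottom 0.074 rpy [-1.5708 -0.     -0.1932] F along,across,z [ 0.5 -0.6 -0.5] M [ 0.01  0.   -0.  ] gap 0.0001
[0.55190158 0.01906058 0.12435201]
```

>>> send_rows([
  {"hand":255,"travel":[1,1,0],"twist":[0,0,0]},
  {"hand":255,"travel":[0.5,0.5,0],"twist":[0,0,0]},
  {"hand":255,"travel":[0,0.5,0],"twist":[0,0,0]},
  {"hand":255,"travel":[0,0.5,0],"twist":[0,0,0]},
  {"hand":255,"travel":[0,0.5,0],"twist":[0,0,0]},
  {"hand":255,"travel":[0,0,0],"twist":[0,0,0]},
  {"hand":255,"travel":[0,0,0],"twist":[0,0,0]},
  {"hand":255,"travel":[0,0,0],"twist":[0,0,0]},
  {"hand":255,"travel":[0,0,0],"twist":[0,0,0]},
  {"hand":255,"travel":[0,0,0],"twist":[0,0,0]},
])

```text
time_s: 29.1
tcp_pos: [0.5535, 0.0188, 0.1227]
eef_rot: [-1.571, 0.0, -0.193]
wrist_force: [-4.7, -0.2, 9.5]
finger_gap: 0.0005
```

```bash
python3 -c "
from st import *
st();print(robot.sense()['tcp_pos'])"
```

```text
t 29.1 tray x,y [ 0.0272 -0.0011] bottom 0.0723 rpy [-1.571e+00  4.000e-04 -1.929e-01] F along,across,z [-4.6 -1.1  9.5] M [0.11 0.92 0.02] gap 0.0005
[0.55345603 0.01876114 0.12269678]
```

>>> send_rows([
  {"hand":255,"travel":[0,0.4,0],"twist":[0,0,0]},
  {"hand":255,"travel":[0,0.4,0],"twist":[0,0,0]},
  {"hand":255,"travel":[0,0,0],"twist":[0,0,0]},
  {"hand":255,"travel":[0,0,0],"twist":[0,0,0]},
  {"hand":255,"travel":[0,0,0],"twist":[0,0,0]},
  {"hand":255,"travel":[0,0,0],"twist":[0,0,0]},
  {"hand":255,"travel":[0,0,0],"twist":[0,0,0]},
  {"hand":255,"travel":[0,0,0],"twist":[0,0,0]},
  {"hand":255,"travel":[0,0,0],"twist":[0,0,0]},
  {"hand":255,"travel":[0,0,0],"twist":[0,0,0]},
])

```text
time_s: 30.1
tcp_pos: [0.5535, 0.0188, 0.1221]
eef_rot: [-1.571, 0.001, -0.193]
wrist_force: [-4.9, 0.0, 11.2]
finger_gap: 0.0005
```

```bash
python3 -c "
from st import *
st();print(robot.sense()['tcp_pos'])"
```

```text
t 30.1 tray x,y [ 0.0272 -0.0011] bottom 0.0717 rpy [-1.571e+00  5.000e-04 -1.930e-01] F along,across,z [-4.8 -0.9 11.2] M [0.16 1.1  0.03] gap 0.0005
[0.55345572 0.01879269 0.12211919]
```

It is sliding down at about 10–11 N. I'll press a little further.

>>> send_rows([
  {"hand":255,"travel":[0,0.3,0],"twist":[0,0,0]},
  {"hand":255,"travel":[0,0.3,0],"twist":[0,0,0]},
  {"hand":255,"travel":[0,0.2,0],"twist":[0,0,0]},
  {"hand":255,"travel":[0,0,0],"twist":[0,0,0]},
  {"hand":255,"travel":[0,0,0],"twist":[0,0,0]},
  {"hand":255,"travel":[0,0,0],"twist":[0,0,0]},
  {"hand":255,"travel":[0,0,0],"twist":[0,0,0]},
  {"hand":255,"travel":[0,0,0],"twist":[0,0,0]},
  {"hand":255,"travel":[0,0,0],"twist":[0,0,0]},
  {"hand":255,"travel":[0,0,0],"twist":[0,0,0]},
])

```text
time_s: 31.1
tcp_pos: [0.5535, 0.0189, 0.1214]
eef_rot: [-1.571, 0.0, -0.193]
wrist_force: [-6.2, -0.1, 10.8]
finger_gap: 0.0005
```

```bash
python3 -c "
from caps import *
st();print(robot.sense()['tcp_pos']);caps(snap('scene'),[(.003,.053),(.059,.109),(.115,.165)])"
```

```text
t 31.1 tray x,y [ 0.0272 -0.001 ] bottom 0.071 rpy [-1.5709e+00  4.0000e-04 -1.9290e-01] F along,across,z [-6.  -1.3 10.8] M [ 0.2   1.14 -0.06] gap 0.0005
[0.55350086 0.01885928 0.12141675]
168 mid [ 0.0269 -0.0028] mean [ 0.0331 -0.0084  0.1035] tilt [-0.029  0.017]
281 mid [ 0.0826 -0.0032] mean [ 0.0836 -0.004   0.1033] tilt [-0.042  0.018]
300 mid [ 0.1384 -0.0015] mean [ 0.1393 -0.0024  0.1033] tilt [-0.021  0.02 ]
```

The cap is now level with the others (0.1035 against 0.1033). I'll lift straight up and back off.

>>> send_rows([
  {"hand":255,"travel":[0,-0.5,0],"twist":[0,0,0]},
  {"hand":255,"travel":[0,-1,0],"twist":[0,0,0]},
  {"hand":255,"travel":[0,-5,0],"twist":[0,0,0]},
  {"hand":255,"travel":[0,-20,0],"twist":[0,0,0]},
  {"hand":255,"travel":[0,-40,0],"twist":[0,0,0]},
  {"hand":255,"travel":[-30,-20,0],"twist":[0,0,0]},
  {"hand":255,"travel":[-40,0,0],"twist":[0,0,0]},
  {"hand":255,"travel":[-40,0,0],"twist":[0,0,0]},
  {"hand":255,"travel":[0,0,0],"twist":[0,0,0]},
  {"hand":255,"travel":[0,0,0],"twist":[0,0,0]},
])

```text
time_s: 32.15
tcp_pos: [0.4453, 0.04, 0.2066]
eef_rot: [-1.571, -0.002, -0.193]
wrist_force: [0.9, -0.1, -0.5]
finger_gap: 0.0003
```

```bash
python3 -c "
from caps import *
st()
for n in('scene','top'):caps(snap(n),[(.003,.053),(.059,.109),(.115,.165)])
robot.sign_off()"
```

```text
t 32.15 tray x,y [-0.083  -0.0009] bottom 0.1562 rpy [-1.5708e+00 -1.5000e-03 -1.9310e-01] F along,across,z [ 0.9  0.  -0.5] M [-0.02 -0.02 -0.  ] gap 0.0003
269 mid [ 0.0273 -0.0041] mean [ 0.0281 -0.0045  0.1035] tilt [-0.032  0.019]
282 mid [ 0.0822 -0.0033] mean [ 0.0837 -0.004   0.1035] tilt [-0.03   0.021]
301 mid [ 0.1387 -0.0022] mean [ 0.1393 -0.0025  0.1034] tilt [-0.02   0.027]
320 mid [ 0.0288 -0.002 ] mean [ 0.0281 -0.002   0.1037] tilt [ 0.009 -0.001]
316 mid [ 0.0844 -0.0013] mean [ 0.0838 -0.0017  0.1036] tilt [ 0.003 -0.005]
313 mid [0.1398 0.0005] mean [0.1394 0.     0.1036] tilt [0.024 0.004]
the job is handed in; nothing more can be done
```

The white jar is loaded as the new front jar, and I handed the job in at about 32 s of the 45 s allowed. I pressed the row back with it to about 179 mm, set it down behind the lip, and eased it forward in small steps until its advance stopped at the lip. When I let go, the tool was carrying only about 4 N of the spring load.

**Last checks, both outside cameras:**
- **Positions:** the jars sit at 28, 84 and 139 mm behind the lip, all within 5 mm of the centre line. I did not measure the pusher at the end. Three jars in a closed row put it at about 168 mm.
- **Height and tilt:** all three caps are level at 0.1034–0.1037 m. Apparent tilts are 0.03 rad or less, similar to the row jars in the same views.
- **Bystanders:** before the tap described below, the top view showed the bottle, tumbler, brush cup and blue look-alike where they started, to 0.1 mm. I only glanced at the soap dish and did not re-check the dish brush, but the arm went near neither.
- **Robot:** the arm was clear of everything at hand-in, with wrist force near zero.

**What went wrong on the way:** after the release the jar hung by friction about 1.3 mm above the tray floor. I tapped its cap down with closed fingertips at about 11 N, and after that it was level with the others. The forces on the lip and the pusher's speed were never measured directly; I judged them from the wrist force and the slow steps.

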